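Close and bolt the used-instrument transport box

ROBOT

A 6-joint arm with a two-finger parallel gripper is mounted at the origin on a cart in front of the work surface, level with it; the furniture and walls round the work are solid. World frame = base frame: x ahead of the robot, y to its left, z up, the work surface at z = 0. Lengths are in m, angles in degrees, forces in N, time in s.
With the tool pointing down it reaches from about 0.25 to 0.85 m from the base axis. Payload 12.5 kg.
Tool frame: the origin (TCP) lies at the centre of the arm's flange, where the gripper is bolted on; the fingertips stand 186 mm ahead of it and the grasp point (between the pads) lies 167 mm ahead of it; z points along the fingers, y is the line along which they close (so a half turn about z gives the same grasp; the last joint's range is limited). The gripper opens to 93 mm and grips with 3 to 60 N. Pads are 15 mm wide; open, the fingers measure 128 mm over their backs; the gripper's body (75 mm by 188 mm) begins 65 mm behind the grasp point.
Start: joints at [65.512, 20.094, 94.641, -0, 65.266, -4.847], TCP at [0.185, 0.518, 0.405] pointing down, gripper open.
Joint ranges: [-157.81, 157.81], [-45, 120.19], [0.68, 151.7], [-89.99, 269.99], [4.06, 180], [-164.3, 164.3]. Speed limits (degrees/s): [127.2, 127.2, 159.86, 180, 180, 180].

INTERFACE

Orientations are given as [roll, pitch, yaw] about the fixed x, y, z axes, in that order (R = Rz(yaw) Ry(pitch) Rx(roll)).
In Python, from bench import telemetry, grab_frame, get_calibration, ctrl, search_frame, cut_out gives the robot as it stands.
- The arm moves only by the tool jog_arm, never from a script. Its argument "commands" is one flat list of numbers, 7 for each row, row after row: the closure, from 0 (fully open) to 1 (shut), then the shift along the tool's x, y, z in cm, then the turn, a rotation vector about the tool's x, y, z in rad. A call has 1 to 20 rows; each row is the pose to reach, as a shift and turn from the pose commanded when the call began, along the tool's axes at that moment; what a row does not reach only later rows make up. A row lasts 1/10 s, in which the tool goes at most 50 mm and 8.59 degrees, less where a joint would pass 70% of its speed; a pose out of reach is approached as far as the arm can. A call with a gripper value outside its range is refused whole. The fingers move at their own pace and stop on an object; "grip_force" is the grip in N (left out, the last holds). Time passes only in rows, so rows that repeat a pose let the fingers close. It gives the time, the measured TCP pose, the force, the opening and the grip force at its end, in the units of the state.
- telemetry.read_state(): the state, without advancing time (a new reading comes with each control period).
- grab_frame(name): name is "scene" or "top" or "wrist"; returns the picture (480x640x3 uint8, blue, green, red); there is no depth.
- get_calibration(name): a dict with "fx", "fy", "cx", "cy" (pixels), "distortion" ([k1, k2, p1, p2, k3] as OpenCV has them; the pictures are not rectified), "pose" (4x4, takes a point from camera to world coordinates); the wrist camera has in their place "T_tool_cam" (4x4, takes a point from camera to tool coordinates, whose origin is the TCP and whose axes are the flange's). Camera axes: x right, y down, z forward; pixel columns grow to the right and rows downward; lengths in m; the calibration is good to about 2 mm. A picture is of the moment at which its call begins: read the wrist's pose just before it. get_calibration takes no time and is no camera call.
- ctrl.close_job(): hands the job in; it is judged then, once.
Trained networks look in the newest picture that a camera, given by its name, has taken for a name from the list of things; names that differ only in an ending like _2 or _b are one class to them, and where a whole thing is asked for, a point or a joint stands for the part that bears it (a point fixed in the world has none). Each returns a list of dicts, best first, with "score" (0 to 1); they miss things now and then, are a little off and sometimes report something else, mostly with a low value. They report only what shows in the picture. A call takes as long as a camera call.
- search_frame(camera, target): "uv" ([column, row] in pixels, amid what is visible of it).
- cut_out(camera, target): "pixels" (480x640 bool, what is visible of it) and "uv" ([column, row] in pixels, amid what is visible of it).
The state is a dict: "time": time; "joint_positions": joint angles; "dq": joint speeds; "joint_torque": joint torques, N m; "position": TCP position; "tcp_rot": TCP orientation; "wrist_force": force on the tool from outside, world axes, zero at the start; "ft_torque": the same for the moment, N m; "gripper_width": finger opening in m; "grip_force": force on a finger pad.
Only numpy, scipy, OpenCV 4.12 (cv2) and the standard library are available. Lean on these libraries where they do the work, as an engineer would, in place of code of your own. Each camera call takes 0.05 s, during which the arm holds its last target. There are 200 camera calls.

TASK

The used-instrument transport box is about to be carried to the decontamination room. Push its red lid fully shut, then hold the yellow spring safety catch down with one fingertip and, keeping it down, push the steel bolt fully home with the other fingertip; then let go so that the catch springs back up and locks the bolt. Only touch and push - do not pick up or shove the box, and leave the cup, the bottle and the marker where they are.

Things in the scene. Friction and masses are not known exactly. Their poses are not given: they have to be found in the camera images.
- transport_box: White carrying box, loose on rubber feet, 2.8 kg. Origin: underside, middle of the seam between front deck and bin. x from the front to the hinge side, y left, z up. Deck (solid, flat top 70 mm up): x -125..0, y -95..95 mm. Bin behind, x 0..150, closed by the red lid. Steel bolt (right) and yellow catch (left) on the deck; fixed guides and pivots at x -116..-4, y -41..9 rise to 92 mm.
- box_lid (a joint): Red lid, 148 x 190 x 8 mm, hinged at the box's far rim (line along box y at x = 150, 66 mm up). 0 = shut, top 70 mm up, flush with the deck; grows (rad) as its front edge rises. A stiff hinge keeps it where it is left; pushing it shut takes about 2 to 4 N near the front edge.
- lid_press (a point): Point on the lid's flat top, left of the keeper, 45 mm behind its front edge (box x = 45, y = 45, 71 mm up when shut): a good place to push the lid down, clear of the keeper.
- lid_keeper (a point): Mouth of the steel keeper (staple) on the lid's front edge, into which the bolt slides once the lid is shut. The keeper spans box x = 8..22, y = -31..-5 mm and stands 17 mm above the lid.
- box_bolt (a joint): Flat steel bolt sliding along the box's +x (m). 0 = drawn back, 0.035 = fully home in the keeper, against its stop. Slides with about 2 N while the catch is down. With the catch up, the catch's tooth stands in a notch of the bolt and blocks it; one notch for drawn back, one for home. The catch can spring up into the second only within about 2 mm of fully home.
- bolt_tab (a point): Middle of the rear face (facing box -x, the side to push) of the bolt's upright steel thumb tab. The tab is 6 mm thick in x, spans box y = -50..-10 mm, 78 to 110 mm above the worktop; behind it is only the flat deck. The face is at box x = -85 mm with the bolt drawn back, -50 mm when home.
- box_catch (a joint): Yellow spring safety catch: a rocker on a pivot along box x at y = 4, 88 mm up. 0 = up (locking), 0.34 = fully down, at its stop (rad); its tooth is clear of the bolt from 0.2 on. At the press point it takes about 4 N to start it and 8 N to hold it fully down; let go, it springs up.
- catch_pad (a point): Press point on top of the catch's yellow paddle: box x = -96, y = 32 mm, 95 mm up; 9 mm lower when fully down. The paddle, 4 mm thick, spans x = -112..-18, y = 8..48 mm, so a pressing fingertip can slide along it as the bolt goes. Two fingertips about 64 mm apart across the box (y = 32 and -32) reach paddle and tab together; the tab stands 15 mm above the paddle.
- rinse_cup: Loose salmon-coloured rinse cup, 81 mm across, 112 mm high, origin under its centre; leave alone.
- drop_bottle: Loose brown dropper bottle with black cap, 33 mm across, 102 mm high, origin under its centre; leave alone.
- marker: Loose white marker pen with black cap, 135 mm long, lying on the worktop, origin under its centre; leave alone.

How it is judged (in metres and radians):
On the way, in this order (a step that is already met when the one before it is completed fails the run):
1. the lid is pushed shut while the bolt is still drawn back (value of joint box_lid below 0.03 rad and value of joint box_bolt below 0.005 m), for 0.2 s.
2. the safety catch is held down, the bolt still drawn back (value of joint box_catch above 0.2 rad and value of joint box_bolt below 0.006 m and value of joint box_lid below 0.03 rad), for 0.1 s.
3. the bolt is pushed home into the keeper of the shut lid (value of joint box_bolt above 0.0315 m and value of joint box_lid below 0.03 rad), for 0.1 s.
At the end, for the whole second after the job is handed in: The lid is shut (within 0.03 rad), the bolt is home (at least 31.5 of its 35 mm), the catch has sprung up again into the bolt's notch (below 0.07 rad), and the box stands flat and at rest within 30 mm of where it was (all of step 3 and value of joint box_catch below 0.07 rad and height (world z) of transport_box below 0.005 m and angle between transport_box's own z axis and vertical below 0.03 rad and linear speed of transport_box below 0.01 m/s and distance of transport_box from where it was at the start of the episode below 0.03 m); the robot touches nothing.
It fails at once if the catch is let up while the bolt is on its way (bolt between 6 and 29 mm with the catch above its clear position, below 0.17 rad) (value of joint box_bolt between 0.006 and 0.029 m and value of joint box_catch below 0.17 rad).
It fails at once if the box is lifted, tipped or shoved more than 30 mm (height (world z) of transport_box above 0.01 m or angle between transport_box's own z axis and vertical above 0.06 rad or distance of transport_box from where it was at the start of the episode above 0.03 m).
It fails at once if the cup, the bottle or the marker is moved more than 25 mm (distance of any of rinse_cup, drop_bottle, marker from where it was at the start of the episode above 0.025 m).
It also fails if it takes over 51 s, if anything falls off the work surface, if the arm or the gripper's body presses on something with over 40 N, if the wrist force passes 120 N, or if a joint passes its speed limit or range.

## Working session

There is one attempt and no reset: what is moved stays moved. The work goes in short steps, Python scripts to look and compute and a tool call to move; the robot and the scene stay as the last step left them, time stands still between calls to the robot, and variables do not carry over. Pictures are saved under pics/ and viewed, at most 10 in all, crops included, and the job is handed in when it is done.

Besides the shell and the picture viewer there is one more tool, called after "Request:" by a JSON object that holds its "fn" and its "kwargs". jog_arm: Moves the arm, as the interface text tells. Its arguments: {"type":"object","properties":{"commands":{"type":"array"},"grip_force":{"type":"number"}},"required":["commands"]}

```bash
mkdir -p pics; cat > h.py <<'E'
import numpy as np, cv2
from scipy.spatial.transform import Rotation as R
from bench import telemetry, grab_frame, get_calibration, ctrl, search_frame, cut_out
def cam(name):
    c=get_calibration(name); K=np.array([[c['fx'],0,c['cx']],[0,c['fy'],c['cy']],[0,0,1.]])
    if 'pose' in c: T=np.array(c['pose'])
    else:
        s=telemetry.read_state(); T=np.eye(4); T[:3,:3]=R.from_euler('xyz',s['tcp_rot'],degrees=True).as_matrix(); T[:3,3]=s['position']; T=T@np.array(c['T_tool_cam'])
    return K,np.array(c['distortion'],float),T
def ray(cm,uv):
    K,d,T=cm; p=cv2.undistortPoints(np.array([[uv]],float),K,d)[0,0]
    v=T[:3,:3]@np.array([p[0],p[1],1]); return T[:3,3],v
def atz(cm,uv,z):
    o,v=ray(cm,uv); return o+v*(z-o[2])/v[2]
def proj(cm,P):
    K,d,T=cm; Ti=np.linalg.inv(T); P=np.atleast_2d(P)
    return cv2.projectPoints(P.astype(float),cv2.Rodrigues(Ti[:3,:3])[0],Ti[:3,3],K,d)[0][:,0]
E
python3 - <<'E'
from h import *
print(telemetry.read_state())
for n in ['scene','top']:
    cm=cam(n); print(n,cm[2].round(3).tolist()); f=grab_frame(n); cv2.imwrite(f'pics/{n}0.png',f)
    for t in ['transport_box','lid_press','lid_keeper','bolt_tab','catch_pad','rinse_cup','drop_bottle','marker']:
        print(t,[(np.round(r['uv']).tolist(),round(r['score'],2)) for r in search_frame(n,t)[:2]])
E
```

```text
{'time': 0.0, 'joint_positions': array([ 6.55095071e+01,  2.01240012e+01,  9.46766732e+01,  1.59328721e-04,
        6.52660801e+01, -4.84864388e+00]), 'dq': array([-0.00085859, -0.07791017, -0.07617548, -0.03269494,  0.07977171,
        0.00292113]), 'joint_torque': array([-2.98812032e-03, -4.97314918e+01, -2.85247904e+01,  6.98761060e-02,
        2.57641595e-02, -7.21962761e-05]), 'position': array([0.18481158, 0.51788286, 0.40420636]), 'tcp_rot': array([-1.79933497e+02, -5.78646716e-03,  1.60358081e+02]), 'wrist_force': array([ 0.09359069, -0.48628893, -0.82515335]), 'ft_torque': array([-0.02400542,  0.00354177,  0.03859544]), 'grip_force': 0.0, 'gripper_width': 0.09290810386453374}
scene [[0.523, -0.601, 0.605, 0.074], [-0.852, -0.355, 0.384, -0.32], [-0.016, -0.717, -0.697, 0.69], [0.0, 0.0, 0.0, 1.0]]
transport_box [([338.0, 267.0], 0.57)]
lid_press [([362.0, 222.0], 0.7)]
lid_keeper [([367.0, 218.0], 0.69)]
bolt_tab [([319.0, 280.0], 0.78)]
catch_pad [([298.0, 262.0], 0.55)]
rinse_cup [([252.0, 215.0], 0.68), ([318.0, 278.0], 0.26)]
drop_bottle [([397.0, 328.0], 0.8)]
marker [([443.0, 305.0], 0.84)]
top [[0.005, -0.997, 0.082, 0.548], [-1.0, -0.003, 0.026, 0.02], [-0.026, -0.082, -0.996, 0.977], [0.0, 0.0, 0.0, 1.0]]
transport_box [([350.0, 245.0], 0.97)]
lid_press [([361.0, 210.0], 0.75)]
lid_keeper [([359.0, 205.0], 0.84)]
bolt_tab [([358.0, 288.0], 0.68)]
catch_pad [([333.0, 281.0], 0.7)]
rinse_cup [([250.0, 242.0], 0.76)]
drop_bottle [([428.0, 282.0], 0.83)]
marker [([444.0, 232.0], 0.86), ([334.0, 281.0], 0.24)]
```

View pics/scene0.png

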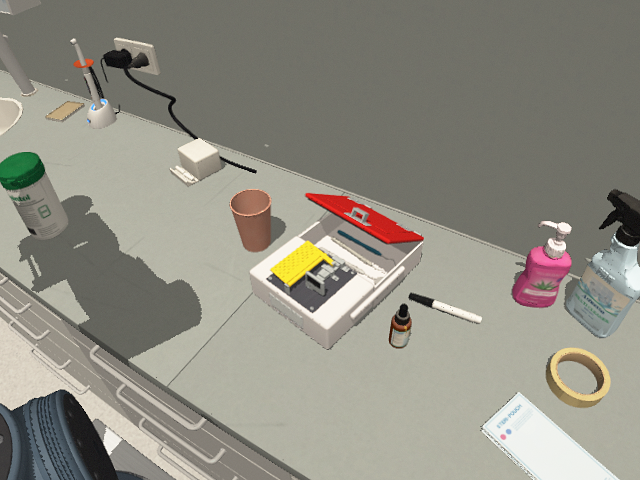

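View pics/top0.png

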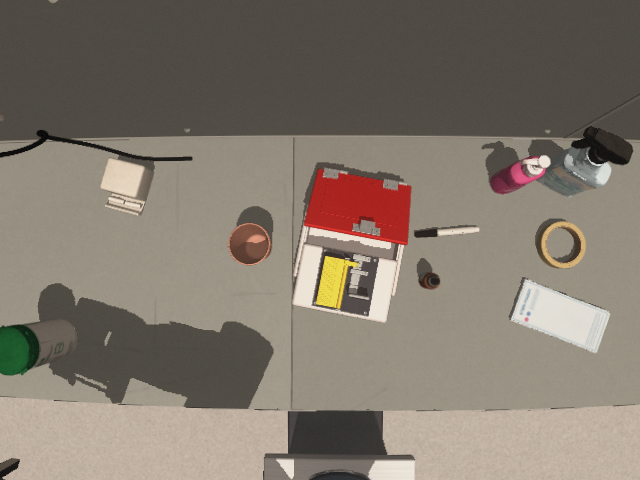

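The top view shows the box turned slightly, with its front towards the robot: deck corners near (293,306) and (388,321), yellow paddle near (333,281). The lid is ajar, with its keeper at (367,228). The cup is at (250,242), the bottle at (430,281) and the marker at (447,232). I'll fit the box pose next.

```bash
cat >> h.py <<'E'
def yellow(f):
    h=cv2.cvtColor(f,cv2.COLOR_BGR2HSV); m=cv2.inRange(h,(24,150,90),(34,255,255))
    n,l,st,c=cv2.connectedComponentsWithStats(m); 
    return l,st,c
def fitbox(cm,pts3,pts2,x0):
    from scipy.optimize import least_squares
    def f(q):
        c,s=np.cos(q[2]),np.sin(q[2]); P=np.array(pts3)/1000.; W=np.c_[c*P[:,0]-s*P[:,1]+q[0],s*P[:,0]+c*P[:,1]+q[1],P[:,2]]
        return (proj(cm,W)-np.array(pts2)).ravel()
    r=least_squares(f,x0); return r.x,r.fun.reshape(-1,2)
E
python3 - <<'E'
from h import *
cm=cam('top'); f=cv2.imread('pics/top0.png')
l,st,c=yellow(f)
i=[k for k in range(1,len(st)) if 290<c[k][0]<380 and 230<c[k][1]<330 and st[k][4]>200]
m=np.isin(l,i).astype(np.uint8); q=cv2.boxPoints(cv2.minAreaRect(cv2.findNonZero(m))); print(q)
for p in q: print(atz(cm,p,.095).round(4))
# corners FL FR of deck, paddle quad centre
pts3=[(-125,95,70),(-125,-95,70),(-65,28,95)]; pts2=[(293,306),(388,321),q.mean(0)]
x,r=fitbox(cm,pts3,pts2,[.5,0,0]); print(x[:2],np.degrees(x[2]),r.round(1).tolist())
g=cv2.resize(f[140:340,230:490],None,fx=3,fy=3,interpolation=cv2.INTER_CUBIC); cv2.imwrite('pics/topc.png',g)
for n,uv,z in [('cup',(250,242),.1),('bottle',(430,281),.1),('mk',(447,232),.01)]: print(n,atz(cm,uv,z).round(3))
E
```

```text
[[315.069   303.1725 ]
 [325.12735 255.39525]
 [358.13797 262.34485]
 [348.07962 310.12207]]
[0.4844 0.0492 0.095 ]
[0.5752 0.0304 0.095 ]
[ 0.5622 -0.0325  0.095 ]
[ 0.4717 -0.0135  0.095 ]
[ 0.5847529  -0.02404164] -9.790133049773544 [[1.2, -0.5], [2.2, 1.7], [-3.3, -1.2]]
cup [0.6   0.174 0.1  ]
bottle [ 0.527 -0.168  0.1  ]
mk [ 0.628 -0.225  0.01 ]
```

View pics/topc.png

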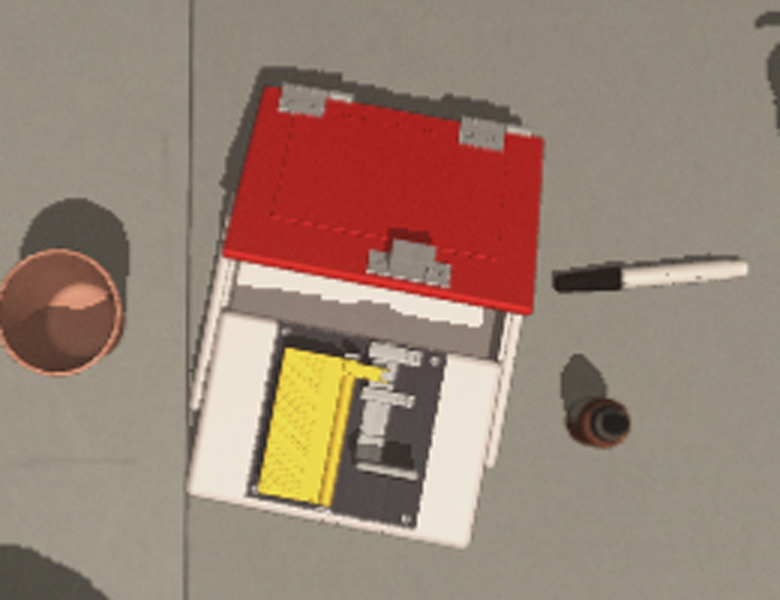

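```bash
cat > lid.py <<'E'
from h import *
cm=cam('top')
pts3=[(-125,95,70),(-125,-95,70),(0,95,70),(0,-95,70),(-18,48,95),(-112,48,95)]
pts2=[(292.7,304.3),(386,322.7),(304,243.3),(396.7,260),(325,255.7),(316,304.3)]
x,r=fitbox(cm,pts3,pts2,[.5,0,0]); print(x.round(4),np.degrees(x[2]),r.round(1).tolist())
c,s=np.cos(x[2]),np.sin(x[2])
def B(p): p=np.atleast_2d(p)/1000.; return np.c_[c*p[:,0]-s*p[:,1]+x[0],s*p[:,0]+c*p[:,1]+x[1],p[:,2]]
for a in np.arange(.1,.8,.1):
    e=[(150-148*np.cos(a)-4*np.sin(a),y,66+148*np.sin(a)+4*np.cos(a)) for y in (95,-95)]
    print(round(a,2),proj(cm,B(e)).round(1).tolist(),e[0])
print('press',B([(45,45,71),(-96,0,95),(-125,0,0)]))
print(np.round(get_calibration('wrist')['T_tool_cam'],3).tolist())
E
python3 lid.py
```

```text
[ 0.5844 -0.0193 -0.1784] -10.224303578969801 [[-1.4, 0.9], [1.2, 0.5], [-0.9, -0.8], [1.6, -0.0], [-0.3, -0.3], [-0.3, -0.2]]
0.1 [[302.9, 240.8], [399.6, 258.6]] (np.float64(2.3400498722648537), 95, np.float64(84.75536232484266))
0.2 [[302.6, 239.4], [400.9, 257.5]] (np.float64(4.155469156315981), 95, np.float64(99.32332726903402))
0.3 [[302.5, 237.2], [402.4, 255.6]] (np.float64(7.428118782764943), 95, np.float64(113.55833654238069))
0.4 [[302.5, 234.2], [403.9, 252.8]] (np.float64(12.125299518338414), 95, np.float64(127.31815863769182))
0.5 [[302.7, 230.4], [405.7, 249.2]] (np.float64(18.200078685808027), 95, np.float64(140.46530996098355))
0.6 [[303.0, 225.8], [407.5, 244.9]] (np.float64(25.59175909978747), 95, np.float64(152.86842852210395))
0.7 [[303.5, 220.4], [409.4, 239.7]] (np.float64(34.22648553294495), 95, np.float64(164.40358646031623))
press [[ 0.63666207  0.01704109  0.071     ]
 [ 0.4899135  -0.00221651  0.095     ]
 [ 0.461374    0.00293105  0.        ]]
[[-0.0, -0.967, -0.253, 0.069], [1.0, -0.001, 0.002, -0.0], [-0.002, -0.253, 0.967, 0.021], [0.0, 0.0, 0.0, 1.0]]
```

Request:
{"fn": "jog_arm", "kwargs": {"commands": [1,-5,-4,0,0,0,0,1,-10,-8,0,0,0,-0.05,1,-15,-12.5,0,0,0,-0.1,1,-20,-16.7,0,0,0,-0.165,1,-25,-21,0,0,0,-0.165,1,-30,-25,0,0,0,-0.165,1,-35,-29,0,0,0,-0.165,1,-40,-33.5,0,0,0,-0.165,1,-44,-37,0,0,0,-0.165,1,-46.2,-38.7,0,0,0,-0.165,1,-46.2,-38.7,0,0,0,-0.165,1,-46.2,-38.7,0,0,0,-0.165,1,-46.2,-38.7,0,0,0,-0.165,1,-46.2,-38.7,0,0,0,-0.165,1,-46.2,-38.7,0,0,0,-0.165,1,-46.2,-38.7,0,0,0,-0.165]}}

```text
time: 2.5
position: [0.4894, -0.0007, 0.4048]
tcp_rot: [180.0, -0.0, 169.9]
wrist_force: [-0.3, 0.1, -0.7]
gripper_width: 0.0006
grip_force: 0.0
```

```bash
python3 - <<'E'
from lid import *
s=telemetry.read_state(); print(s['time'],s['position'],s['tcp_rot'],s['gripper_width'])
w=cam('wrist'); f=grab_frame('wrist'); cv2.imwrite('pics/w0.png',f); np.savez('w0.npz',K=w[0],d=w[1],T=w[2])
for t in ['bolt_tab','catch_pad','lid_keeper']: print(t,[(np.round(r['uv']).tolist(),round(r['score'],2)) for r in search_frame('wrist',t)[:1]])
P=[(-125,95,70),(-125,-95,70),(0,95,70),(0,-95,70),(-18,48,95),(-112,48,95),(-85,-50,110),(-85,-10,110),(-85,-30,94),(-96,32,95)]
for u in proj(w,B(P)): cv2.circle(f,tuple(int(v) for v in u),3,(255,0,255),1)
cv2.imwrite('pics/w0a.png',f)
E
```

```text
[ 0.5844 -0.0193 -0.1784] -10.224303578969801 [[-1.4, 0.9], [1.2, 0.5], [-0.9, -0.8], [1.6, -0.0], [-0.3, -0.3], [-0.3, -0.2]]
0.1 [[302.9, 240.8], [399.6, 258.6]] (np.float64(2.3400498722648537), 95, np.float64(84.75536232484266))
0.2 [[302.6, 239.4], [400.9, 257.5]] (np.float64(4.155469156315981), 95, np.float64(99.32332726903402))
0.3 [[302.5, 237.2], [402.4, 255.6]] (np.float64(7.428118782764943), 95, np.float64(113.55833654238069))
0.4 [[302.5, 234.2], [403.9, 252.8]] (np.float64(12.125299518338414), 95, np.float64(127.31815863769182))
0.5 [[302.7, 230.4], [405.7, 249.2]] (np.float64(18.200078685808027), 95, np.float64(140.46530996098355))
0.6 [[303.0, 225.8], [407.5, 244.9]] (np.float64(25.59175909978747), 95, np.float64(152.86842852210395))
0.7 [[303.5, 220.4], [409.4, 239.7]] (np.float64(34.22648553294495), 95, np.float64(164.40358646031623))
press [[ 0.63666207  0.01704109  0.071     ]
 [ 0.4899135  -0.00221651  0.095     ]
 [ 0.461374    0.00293105  0.        ]]
[[-0.0, -0.967, -0.254, 0.069], [1.0, -0.0, 0.002, -0.001], [-0.002, -0.254, 0.967, 0.021], [0.0, 0.0, 0.0, 1.0]]
2.5 [ 0.48941654 -0.00066464  0.40482318] [ 1.79992789e+02 -6.84503970e-03  1.69900831e+02] 0.0005685177053528544
bolt_tab [([294.0, 254.0], 0.61)]
catch_pad [([361.0, 250.0], 0.63)]
lid_keeper [([321.0, 427.0], 0.65)]
```

View pics/w0a.png

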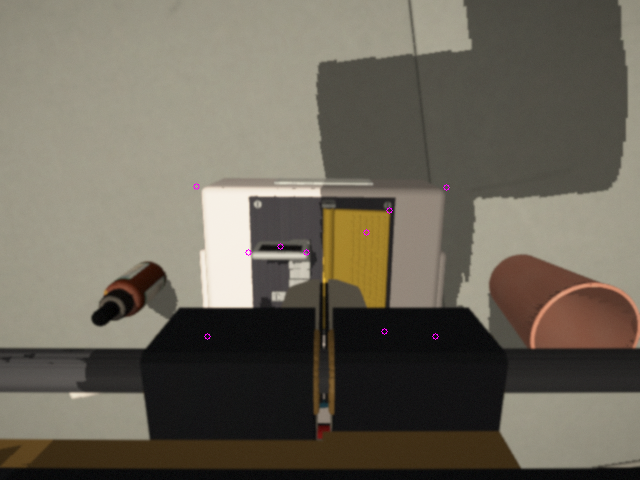

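The wrist view matches the fit: tab rear top edge at row ~252 and paddle corner at (391,210). The box's y needs about +2 mm. Next I close the lid.

Request:
{"fn": "jog_arm", "kwargs": {"commands": [1,-5,2,0,0,0,0,1,-10,4,0,0,0,0,1,-14.7,5.1,2,0,0,0,1,-14.7,5.1,5,0,0,0,1,-14.7,5.1,6.5,0,0,0,1,-14.7,5.1,7.5,0,0,0,1,-14.7,5.1,8.2,0,0,0,1,-14.7,5.1,8.9,0,0,0,1,-14.7,5.1,9.6,0,0,0,1,-14.7,5.1,10.3,0,0,0,1,-14.7,5.1,11,0,0,0,1,-14.7,5.1,11.7,0,0,0,1,-14.7,5.1,12.4,0,0,0,1,-14.7,5.1,13,0,0,0,1,-14.7,5.1,13.5,0,0,0,1,-14.7,5.1,14,0,0,0,1,-14.7,5.1,14.3,0,0,0,1,-14.7,5.1,14.5,0,0,0,1,-14.7,5.1,14.6,0,0,0,1,-14.7,5.1,14.6,0,0,0]}}

```text
time: 4.7
position: [0.6436, 0.0224, 0.2587]
tcp_rot: [-180.0, 0.0, 169.8]
wrist_force: [-0.1, 0.2, -0.1]
gripper_width: 0.0005
grip_force: 0.0
```

Request:
{"fn": "jog_arm", "kwargs": {"commands": [1,0,0,0.1,0,0,0,1,0,0,0.2,0,0,0,1,0,0,0.3,0,0,0,1,0,0,0.4,0,0,0,1,0,0,0.4,0,0,0]}}

```text
time: 5.2
position: [0.6437, 0.0224, 0.2562]
tcp_rot: [180.0, 0.0, 169.8]
wrist_force: [-5.7, 0.2, 14.4]
gripper_width: 0.0005
grip_force: 7.3
```

```bash
python3 - <<'E'
from h import *
f=grab_frame('scene'); a=cv2.resize(f[160:360,220:460],None,fx=2.5,fy=2.5); cv2.imwrite('pics/s1.png',a)
E
```

```text
(no output)
```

View pics/s1.png

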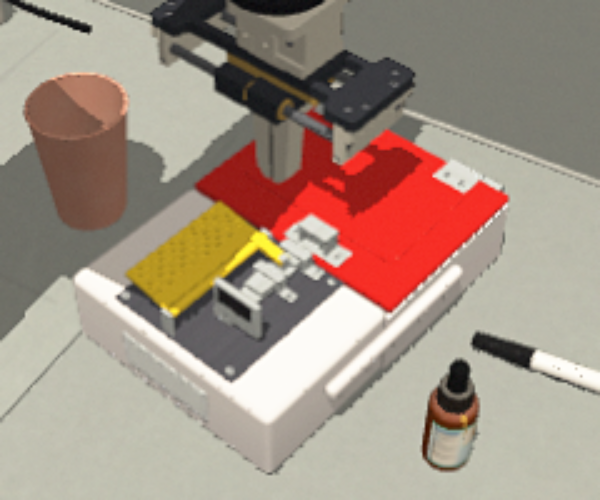

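The lid is shut and flush, with 14 N at tip height 70 mm. Next I move above the catch and tab with the fingers half open.

Request:
{"fn": "jog_arm", "kwargs": {"commands": [1,0,0,-4,0,0,0,0.7,0,0,-8,0,0,0,0.5,4,-1.5,-9,0,0,0,0.5,8,-3,-9,0,0,0,0.5,12,-4,-9,0,0,0,0.5,14.9,-4.95,-9,0,0,0,0.5,14.9,-4.95,-8,0,0,0,0.5,14.9,-4.95,-6.6,0,0,0,0.5,14.9,-4.95,-6.6,0,0,0,0.5,14.9,-4.95,-6.6,0,0,0,0.5,14.9,-4.95,-6.6,0,0,0]}}

```text
time: 6.35
position: [0.4887, 0.0001, 0.3211]
tcp_rot: [180.0, 0.0, 169.8]
wrist_force: [-0.2, -0.2, -0.6]
gripper_width: 0.0464
grip_force: 0.0
```

```bash
python3 - <<'E' | tail -3
from lid import *
f=grab_frame('wrist'); w=cam('wrist')
x[:2]=.5848,-.0173
P=[(-125,95,70),(-125,-95,70),(-112,48,95),(-85,-50,110),(-85,-10,110),(-96,32,95)]
P=B(P); x
for u in proj(w,P): cv2.circle(f,tuple(int(v) for v in u),3,(255,0,255),1)
cv2.imwrite('pics/w1.png',f)
l,st,c=yellow(cv2.imread('pics/top0.png'))
g=grab_frame('top'); cv2.imwrite('pics/t1.png',g)
T=telemetry.read_state(); print(T['position'],T['gripper_width'])
E
```

```text
[ 0.461374    0.00293105  0.        ]]
[[-0.0, -0.967, -0.254, 0.069], [1.0, -0.0, 0.002, -0.001], [-0.002, -0.254, 0.967, 0.021], [0.0, 0.0, 0.0, 1.0]]
[4.88503394e-01 7.64388856e-05 3.21111637e-01] 0.04646301825892569
```

View pics/w1.png

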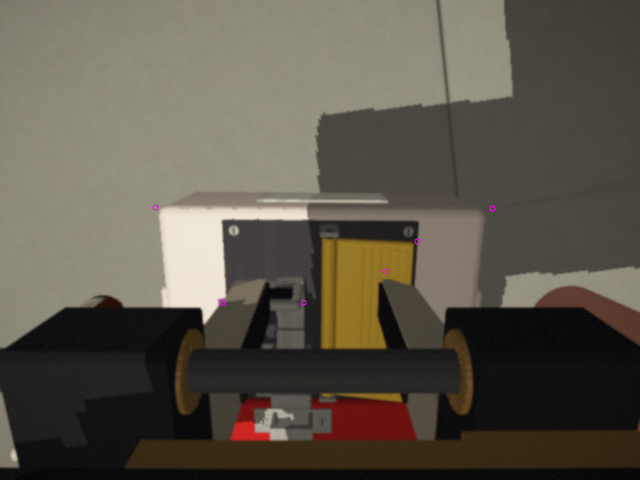

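The fingertips straddle correctly: right finger at column ~255 behind the tab (222–303), left at ~395 over the paddle. Now I press the catch.

Request:
{"fn": "jog_arm", "kwargs": {"commands": [0.5,0,0,1.5,0,0,0,0.5,0,0,3,0,0,0,0.5,0,0,3.7,0,0,0,0.5,0,0,4.2,0,0,0,0.5,0,0,4.5,0,0,0,0.5,0,0,4.7,0,0,0,0.5,0,0,4.8,0,0,0,0.5,0,0,4.8,0,0,0]}}

```text
time: 7.25
position: [0.4884, 0.0003, 0.2735]
tcp_rot: [180.0, 0.0, 169.8]
wrist_force: [-3.8, 3.6, 8.1]
gripper_width: 0.0468
grip_force: 4.4
```

Request:
{"fn": "jog_arm", "kwargs": {"commands": [0.5,0,0,0.1,0,0,0,0.5,0,0,0.2,0,0,0,0.5,0,0,0.2,0,0,0]}}

```text
time: 7.55
position: [0.4884, 0.0003, 0.272]
tcp_rot: [180.0, 0.0, 169.8]
wrist_force: [-5.9, 3.6, 14.3]
gripper_width: 0.0464
grip_force: 7.1
```

Request:
{"fn": "jog_arm", "kwargs": {"commands": [0.5,-0.3,0,0,0,0,0,0.5,-0.6,0,0,0,0,0,0.5,-0.9,0,0,0,0,0,0.5,-1.2,0,0,0,0,0,0.5,-1.5,0,0,0,0,0,0.5,-1.8,0,0,0,0,0,0.5,-2.1,0,0,0,0,0,0.5,-2.4,0,0,0,0,0,0.5,-2.7,0,0,0,0,0,0.5,-3,0,0,0,0,0,0.5,-3.3,0,0,0,0,0,0.5,-3.6,0,0,0,0,0,0.5,-3.8,0,0,0,0,0,0.5,-3.8,0,0,0,0,0]}}

```text
time: 8.95
position: [0.5248, -0.0061, 0.272]
tcp_rot: [180.0, -0.2, 169.8]
wrist_force: [-15.1, 4.8, 21.9]
gripper_width: 0.0464
grip_force: 12.0
```

Request:
{"fn": "jog_arm", "kwargs": {"commands": [0.5,-0.1,0,0,0,0,0,0.5,-0.2,0,0,0,0,0,0.5,-0.2,0,0,0,0,0]}}

```text
time: 9.25
position: [0.5265, -0.0064, 0.272]
tcp_rot: [180.0, -0.3, 169.8]
wrist_force: [-17.8, 5.0, 23.4]
gripper_width: 0.0467
grip_force: 13.7
```

```bash
python3 - <<'E'
from h import *
a=cv2.imread('pics/t1.png'); g=grab_frame('top'); cv2.imwrite('pics/t2.png',g)
s=grab_frame('scene'); A=cv2.resize(s[190:350,240:430],None,fx=3.2,fy=3.2); cv2.imwrite('pics/s2.png',A)
# box motion: hinge-side patch
for p in [g,a]:
    t0=cv2.imread('pics/t1.png')[150:225,300:345]
    r=cv2.matchTemplate(p,t0,cv2.TM_CCOEFF_NORMED); print(cv2.minMaxLoc(r))
E
```

```text
(-0.5546727776527405, 0.9262182712554932, (248, 97), (300, 150))
(-0.5536573529243469, 1.0, (248, 97), (300, 150))
```

View pics/s2.png

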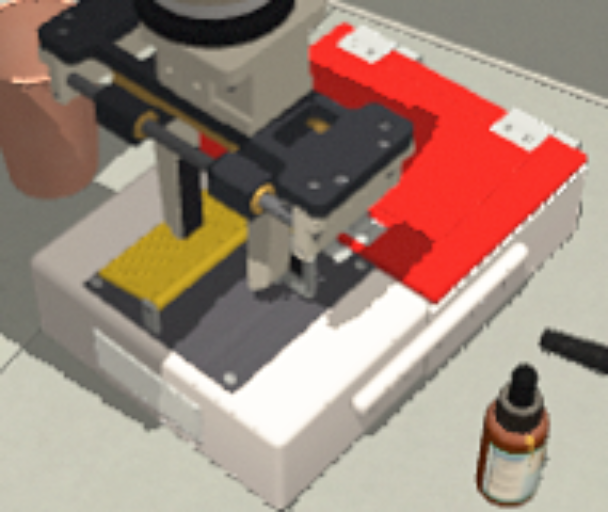

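The box hasn't moved, and the finger has the tab pushed well forward. I'll push on to the stop.

Request:
{"fn": "jog_arm", "kwargs": {"commands": [0.5,-0.1,0,0,0,0,0,0.5,-0.2,0,0,0,0,0,0.5,-0.3,0,0,0,0,0,0.5,-0.3,0,0,0,0,0]}}

```text
time: 9.75
position: [0.5279, -0.0067, 0.2719]
tcp_rot: [180.0, -0.7, 169.8]
wrist_force: [-32.3, 8.6, 38.0]
gripper_width: 0.047
grip_force: 21.3
```

The force jumped at the stop, so the bolt is home. I ease the push and lift straight up.

Request:
{"fn": "jog_arm", "kwargs": {"commands": [0.5,0.1,0,0,0,0,0,0.5,0.25,0,0,0,0,0,0.5,0.25,0,-0.4,0,0,0,0.5,0.25,0,-0.9,0,0,0,0.5,0.25,0,-1.5,0,0,0,0.5,0.4,0,-3,0,0,0,0.5,0.4,0,-6,0,0,0,0.5,4,0,-10,0,0,0,0.5,4,0,-12,0,0,0,0.5,4,0,-12,0,0,0,0.5,4,0,-12,0,0,0]}}

```text
time: 10.85
position: [0.4912, -0.0005, 0.3909]
tcp_rot: [180.0, 0.1, 169.8]
wrist_force: [0.5, -0.0, -0.4]
gripper_width: 0.0466
grip_force: 0.0
```

```bash
python3 - <<'E'
from h import *
s=grab_frame('scene'); A=cv2.resize(s[190:350,240:430],None,fx=3.2,fy=3.2,interpolation=cv2.INTER_CUBIC)
w=cv2.resize(grab_frame('wrist'),None,fx=.8,fy=.8)
c=np.zeros((512,608+0,3),np.uint8); cv2.imwrite('pics/s3.png',A); cv2.imwrite('pics/w3.png',w)
E
```

```text
(no output)
```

View pics/s3.png

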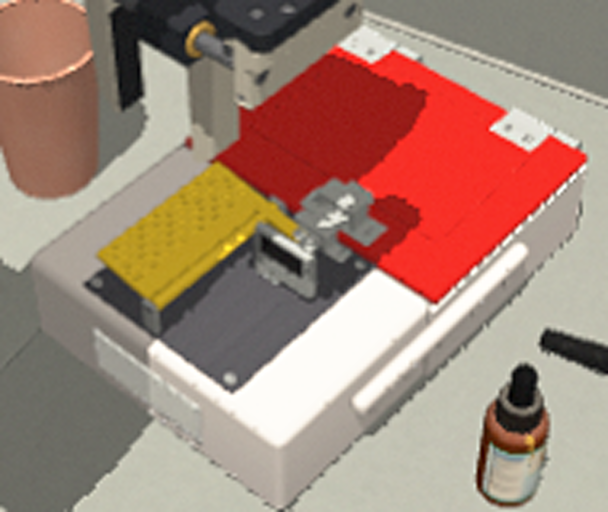

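View pics/w3.png

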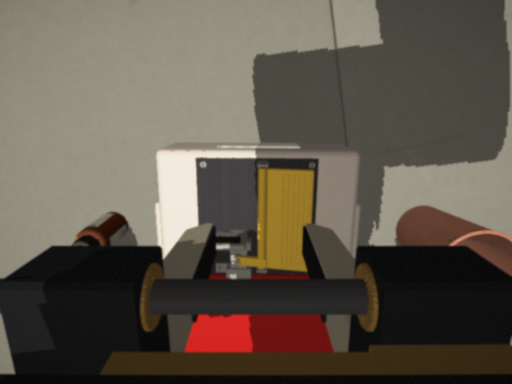

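The lid is shut and the bolt sits in the keeper. The paddle's corner is back at scene pixel (270,270), as it was before pressing, so the catch has sprung up.

```bash
python3 -c "
from bench import ctrl; print(ctrl.close_job())"
```

```text
the job is handed in; nothing more can be done
None
```

I've handed the job in: the lid is shut, the bolt is home and the catch has sprung back up to lock it, with the box, cup, bottle and marker left where they were as far as the pictures show; the verdict was not shown to me.

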